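# Mount the white felt wheel on the polisher's splined spindle

## Task

Put the white felt polishing wheel on the upright splined spindle of the bench polisher: turn it so that the notches of its bore meet the spindle's four teeth, rock it a little if they catch, and push it down until it sits flat on the flange. Do not drop it on from above: keep hold of it until it is on the spindle, and let go in the end; leave the red-brown wheel where it is.

Things in the scene. Friction and masses are not known exactly. Their poses are not given: they have to be found in the camera images.
- white_wheel: Loose wheel, about 250 g, upright on the bench: white felt ring, 96 mm across, round a dark hub (74 mm across, 52 mm high); on top a square aluminium boss to grip, 34x34 mm, 52 to 90 mm up. Origin: centre of underside, z up, x and y square to the boss's flats. Bore open below, 48 mm deep; its four notches lie along +-x and +-y, under the flats' middles and yellow marks on the hub's top.
- red_wheel: A second wheel, the same in all but colour: its ring is red-brown. It stays where it is.
- polisher: Fixed round grey motor housing, 110 mm across, 50 mm high; on it a steel flange, 76 mm across, top 56 mm above the bench. Upright fixed spindle: tapered nose ending 100 mm above the bench; four teeth, 7 mm wide, out to 23 mm radius along +-x and +-y of this body, up to 80 mm above the bench. Origin: centre of underside, z up.
- spindle_seat (a point): Centre of the flange's top, on the spindle's axis, 56 mm above the bench; axes as the polisher's, z up. A mounted wheel has its underside's centre here. Fit: about 6 mm of play sideways or 20 degrees of turn either way, the same in all four quarter turns; wedge-shaped tooth ends lead in.
Mind the look-alikes: they are no part of the job. Leave any green look-alike of the white_wheel alone. What is shaped like the polisher but blue is not meant.

How it is judged (in metres and radians):
On the way:
1. the white wheel, still touched by the fingers, is on the spindle with its underside less than 35 mm above the flange (the nose in its bore) (contact force between the fingers and white_wheel above 0.3 N and z of white_wheel in the frame of spindle_seat below 0.035 m and horizontal distance between white_wheel and spindle_seat below 0.012 m), for 0.1 s.
At the end, for the whole second after the job is handed in: The white wheel is at rest on the spindle with its teeth meshed: its underside within 5 mm of the flange's top, its axis within 10 mm of the spindle's, tilted less than 0.1 rad; the red-brown wheel is within 30 mm of where it stood (z of white_wheel in the frame of spindle_seat between -0.005 and 0.005 m and horizontal distance between white_wheel and spindle_seat below 0.01 m and angle between white_wheel's own z axis and vertical below 0.1 rad and linear speed of white_wheel below 0.02 m/s and distance of red_wheel from where it was at the start of the episode below 0.03 m); the robot touches nothing.
It fails at once if the red-brown wheel is moved by more than 30 mm (distance of red_wheel from where it was at the start of the episode above 0.03 m).
It also fails if it takes over 35 s, if anything falls off the work surface, if the arm or the gripper's body presses on something with over 40 N, if the wrist force passes 120 N, or if a joint passes its speed limit or range.

## Robot

A 6-joint arm with a two-finger parallel gripper is mounted at the origin on a cart in front of the work surface, level with it; the furniture and walls round the work are solid. World frame = base frame: x ahead of the robot, y to its left, z up, the work surface at z = 0. Lengths are in mm, angles in rad, forces in N, time in s.
With the tool pointing down it reaches from about 300 to 775 mm from the base axis. Payload 14.6 kg.
Tool frame: the origin (TCP) lies at the very end of the fingers, on their centre line; the grasp point (between the pads) lies 19 mm behind it; z points along the fingers, y is the line along which they close (so a half turn about z gives the same grasp; the last joint's range is limited). The gripper opens to 94 mm and grips with 3 to 60 N. Pads are 16 mm wide; open, the fingers measure 119 mm over their backs; the gripper's body (75 mm by 177 mm) begins 78 mm behind the grasp point.
Start: joints at [1.254, 0.3, 1.521, -0, 1.321, -0.067], TCP at [135.963, 532.919, 205.446] pointing down, gripper open.
Joint ranges: [-3.03, 3.03], [-0.79, 2.21], [0.23, 2.52], [-1.04, 4.18], [0, 3.07], [-2.55, 2.55]. Speed limits (rad/s): [2.22, 2.22, 2.57, 3.14, 3.14, 3.14].

## Interface

Orientations are given as [roll, pitch, yaw] about the fixed x, y, z axes, in that order (R = Rz(yaw) Ry(pitch) Rx(roll)).
In Python, from cell import manip, eyes, ticket gives the robot as it stands. The module is installed in compiled form; this text tells all that it offers.
- The arm moves only by the tool arm_command, never from a script. Its argument "plan" is a list of rows, each a list of 5 numbers: the opening, from -1 (shut) to 1 (fully open), then the shift along the tool's x, y, z in m, then the turn about the tool's z in rad. In form: [[jaw, dx, dy, dz, roll], ...]. A call has 1 to 20 rows; each row shifts and turns the commanded pose from where the row before left it, along the tool's axes as they then stand; what a row does not reach is not made up. A row lasts 1/8 s, in which the tool goes at most 62.5 mm and 10.7 degrees, less where a joint would pass 70% of its speed; a pose out of reach is approached as far as the arm can. A call is refused whole if a number of a shift passes 0.0625 or a number of a turn 0.188, either way. A call with a gripper value outside its range is refused whole. The fingers move at their own pace and stop on an object; "newtons" is the grip in N (left out, the last holds). Time passes only in rows, so rows that do not move let the fingers close. It gives the time, the measured TCP pose, the force, the opening and the grip force at its end, in the units of the state.
- manip.read_state(): the state, without advancing time (a new reading comes with each control period).
- eyes.camera(name): name is "scene" or "top" or "wrist"; returns a dict with "img" (384x512x3 uint8, blue, green, red), "z_map" (384x512 float32, mm along the optical axis (not along the pixel's ray), 0 where there is no reading), "fx", "fy", "cx", "cy" (pixels), "eye" and "orientation" of the camera in the world. Camera axes: x right, y down, z forward; pixel columns grow to the right and rows downward; lengths in mm; the calibration is good to about 2 mm. A picture is of the moment at which its call begins.
- ticket.sign_off(): hands the job in; it is judged then, once.
The state is a dict: "clock": time; "joints": joint angles; "qd": joint speeds; "effort": joint torques, N m; "eef_pos": TCP position; "eef_rot": TCP orientation; "wrist_force": force on the tool from outside, world axes, zero at the start; "moment": the same for the moment, N m; "finger_gap": finger opening in mm; "finger_force": force on a finger pad.
Only numpy, scipy, OpenCV 4.12 (cv2) and the standard library are available. Lean on these libraries where they do the work, as an engineer would, in place of code of your own. Each camera call takes 0.05 s, during which the arm holds its last target. There are 200 camera calls.

## Working session

There is one attempt and no reset: what is moved stays moved. The work goes in short steps, Python scripts to look and compute and a tool call to move; the robot and the scene stay as the last step left them, time stands still between calls to the robot, and variables do not carry over. Pictures are saved under pics/ and viewed, at most 10 in all, crops included, and the job is handed in when it is done.

Besides the shell and the picture viewer there is one more tool, called after ">>>" in YAML: its name, and indented under it one key for each argument. arm_command: Moves the arm, as the interface text tells. Its arguments: {"type":"object","properties":{"plan":{"type":"array"},"newtons":{"type":"number"}},"required":["plan"]}

```bash
mkdir -p pics; cat > h.py <<'E'
import numpy as np, cv2, pickle
from scipy.spatial.transform import Rotation as R
from cell import manip, eyes, ticket
def cam(n):
    c=eyes.camera(n); return c
def rot(c):
    o=np.array(c["orientation"],float)
    return o if o.shape==(3,3) else R.from_euler('xyz',o).as_matrix()
def pts(c):
    h,w=c["z_map"].shape; u,v=np.meshgrid(np.arange(w),np.arange(h)); z=c["z_map"]
    p=np.stack([(u-c["cx"])/c["fx"]*z,(v-c["cy"])/c["fy"]*z,z],-1)
    return p@rot(c).T+np.array(c["eye"])
def ray(c,u,v,h):
    d=rot(c)@np.array([(u-c["cx"])/c["fx"],(v-c["cy"])/c["fy"],1]); e=np.array(c["eye"])
    return e+d*(h-e[2])/d[2]
E
python3 - <<'E'
from h import *
s=manip.read_state(); print(s)
ims=[]
for n in("scene","top"):
    c=cam(n); cv2.imwrite(f"pics/{n}0.png",c["img"]); print(n,c["eye"],c["orientation"],c["fx"],c["cx"],c["cy"])
    pickle.dump(c,open(n+"0.pkl","wb"))
E
```

```text
{'clock': 0.0, 'joints': array([ 1.25440601e+00,  3.00477700e-01,  1.52160218e+00, -5.18045626e-07,
        1.32068997e+00, -6.65907158e-02]), 'qd': array([ 0.00075516, -0.00142636,  0.00083907,  0.00065564,  0.00060655,
        0.00033957]), 'effort': array([ 1.82052067e-03, -5.31812632e+01, -3.52729011e+01,  7.09197437e-02,
        2.45045620e-02, -8.44087458e-05]), 'eef_pos': array([135.87938586, 532.6729414 , 204.8737828 ]), 'eef_rot': array([-3.14041803e+00, -7.78322681e-05,  2.89179313e+00]), 'wrist_force': array([ 0.06836447, -0.44448495,  0.48037584]), 'moment': array([0.01474381, 0.01606265, 0.01111146]), 'finger_force': 0.0, 'finger_gap': 94.26596276552695}
scene [-112.64408132 -480.78275946  575.89919162] [-2.11792667 -0.01179944 -1.07402764] 356.5881880303976 253.24641397486627 191.49426240265575
top [ 459.79501908 -107.98653665 1225.11039967] [-3.00000048  0.02695115 -1.55738308] 352.02390167432384 258.43934721313224 192.13415172539393
```

View pics/scene0.png

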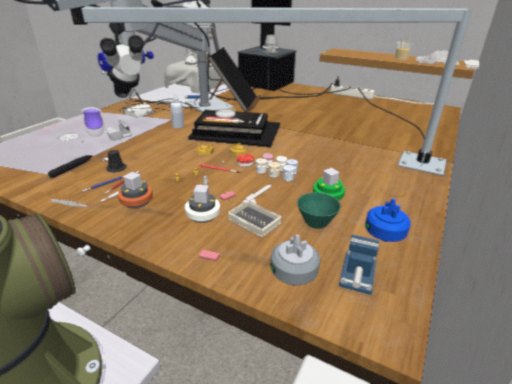

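View pics/top0.png

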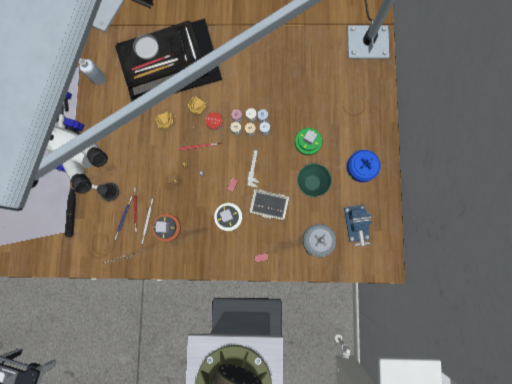

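The scene view shows the white wheel at (202,205), grey polisher at (296,260), red-brown wheel at (135,190), green at (328,187) and blue at (388,222). In the top view, white is at (228,217), the polisher at (319,240) and red at (167,228). An overhead bar runs across the far part of the bench.

```bash
python3 - <<'E'
from h import *
c=pickle.load(open("top0.pkl","rb")); P=pts(c)
for n,(u,v) in dict(white=(228,217),pol=(319,240),red=(167,228),green=(309,140)).items():
    print(n,ray(c,u,v,90).round(), P[v-1:v+2,u-1:u+2].reshape(-1,3).mean(0).round())
# obstacles
for (u,v) in [(60,150),(95,155),(107,190),(150,105),(260,35),(365,30),(315,180),(358,225),(20,180),(30,150)]: print((u,v),P[v,u].round())
print(P[300,200].round(), P[240,200].round())
# boss yaw / yellow marks from the scene+top
crop=cv2.resize(c["img"][195:265,205:345],None,fx=5,fy=5,interpolation=cv2.INTER_CUBIC); cv2.imwrite("pics/crop0.png",crop)
for u0,v0,h in((228,217,52),(319,240,56)):
    z=P[v0-25:v0+25,u0-25:u0+25]; m=(z[...,2]>h-20)&(z[...,2]<h+60); q=z[m]; print(len(q),q[:,:2].min(0),q[:,:2].max(0),(q.min(0)+q.max(0))/2)
    m=z[...,2]>h+22; q=z[m]; print('top',len(q),q.mean(0))
E
```

```text
white [539.  22.  90.] [539.  22.  90.]
pol [ 469. -270.   90.] [ 469. -271.   86.]
red [501. 219.  90.] [502. 224.  74.]
green [ 797. -241.   90.] [ 797. -241.   90.]
(60, 150) [650. 341. 500.]
(95, 155) [656. 297. 435.]
(107, 190) [628. 441.  56.]
(150, 105) [761. 159. 479.]
(260, 35) [924. -85. 487.]
(365, 30) [1246. -461.    4.]
(315, 180) [ 678. -270.    9.]
(358, 225) [ 519. -395.   87.]
(20, 180) [578. 394. 537.]
(30, 150) [638. 373. 548.]
[ 143.  260. -753.] [ 460. -108. 1225.]
602 [498.89325712 -16.15599976] [590.77328429  76.1123923 ] [544.83327071  29.97819627  63.59413224]
top 123 [536.81024814  17.99420112 181.95356847]
864 [ 417.0533666  -330.50405468] [ 522.76124101 -223.96741921] [ 469.9073038  -277.23573695   70.23874431]
top 58 [ 467.72930437 -250.83988265  263.47972752]
```

View pics/crop0.png

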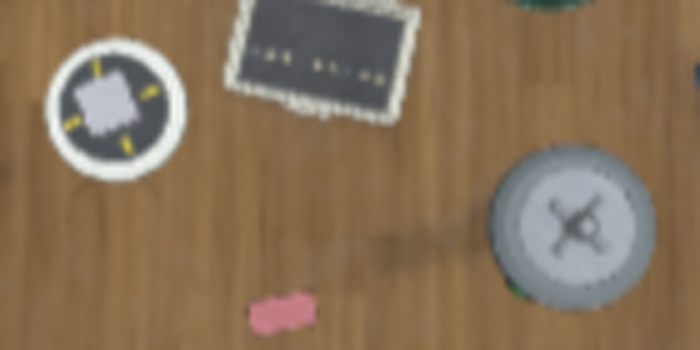

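Crop: the wheel's yellow marks are at (97,68), (150,92), (126,146) and (72,124). The spindle teeth ends are near (552,203), (600,203), (555,252) and (600,247), forming an X.

```bash
python3 - <<'E'
from h import *
c=pickle.load(open("top0.pkl","rb"))
f=lambda a,h:ray(c,205+(a[0]+.5)/5-.5,195+(a[1]+.5)/5-.5,h)[:2]
for M,h in(([(97,68),(150,92),(126,146),(72,124)],52),([(552,203),(600,203),(600,247),(555,252)],80)):
    p=np.array([f(a,h) for a in M]); print(p.mean(0).round(1), [np.degrees(np.arctan2(*(p[i]-p[i+2])[::-1]))%90 for i in(0,1)])
t=manip.read_state(); yaw=t["eef_rot"][2]; print(np.degrees(yaw))
d=np.array([539-135.9,23-532.7]); print("tool dxdy", d@[np.cos(yaw),np.sin(yaw)], d@[np.sin(yaw),-np.cos(yaw)])
E
```

```text
[544.8  30.4] [np.float64(21.827696233141015), np.float64(23.033817828920945)]
[ 469.9 -274.5] [np.float64(47.74051728437303), np.float64(47.30919774289306)]
165.68727249636817
tool dxdy -516.5932232616681 -394.2272716088024
```

>>> arm_command:
  plan:
    - [1,-0.04,-0.03,0,0]
    - [1,-0.04,-0.03,0,0]
    - [1,-0.04,-0.03,0,0]
    - [1,-0.04,-0.03,0,0]
    - [1,-0.04,-0.03,0,0]
    - [1,-0.04,-0.03,0,0]
    - [1,-0.04,-0.03,0,0]
    - [1,-0.04,-0.03,0,0]
    - [1,-0.04,-0.03,0,0]
    - [1,-0.04,-0.03,0,0]
    - [1,-0.04,-0.03,0,0]
    - [1,-0.04,-0.03,0,0]
    - [1,-0.04,-0.03,0,0]
    - [1,0,0,0,0.133]
    - [1,0,0,0,0.133]
    - [1,0,0,0,0.133]
    - [1,0,0,0,0.133]
    - [1,0,0,0,0.133]
    - [1,0,0,0,0.133]
    - [1,0,0,0,0.133]

```text
clock: 2.6
eef_pos: [543.3, 26.5, 205.1]
eef_rot: [-3.141, -0.0, 1.956]
wrist_force: [-1.0, -0.8, -0.1]
finger_gap: 94.0
finger_force: 0.0
```

```bash
python3 - <<'E'
from h import *
c=cam("wrist"); pickle.dump(c,open("w1.pkl","wb")); cv2.imwrite("pics/w1.png",c["img"]); s=manip.read_state(); print(s["clock"],s["eef_pos"],np.degrees(s["eef_rot"]),s["joints"]); print(c["eye"],c["orientation"])
P=pts(c); m=(abs(P[...,2]-90)<4); q=P[m]; print(len(q),q.mean(0), q.min(0),q.max(0))
k,l,st,ce=cv2.connectedComponentsWithStats(m.astype(np.uint8))
for i in range(1,k):
    if st[i,4]>300:
        q=P[l==i][:,:2].astype(np.float32); print(st[i],cv2.minAreaRect(q),q.mean(0))
E
```

```text
2.65 [543.26903511  26.48790841 205.1274873 ] [-1.79965850e+02 -1.45842441e-02  1.11722985e+02] [-1.86248370e-02  2.87004478e-01  1.53838713e+00  3.91932790e-06
  1.31684915e+00 -3.97763505e-01]
[518.03939936  90.06641526 384.92909518] [2.89980982e+00 5.54925594e-06 3.85876014e-01]
1037 [546.71737532  29.59542848  90.24520851] [526.18010708   8.25894617  86.17119392] [567.37777684  49.51695179  92.73530843]
[ 243  172   33   32 1037] ((547.0701293945312, 29.322246551513672), (33.87322998046875, 33.34935760498047), 21.715167999267578) [546.7174    29.595425]
```

View pics/w1.png

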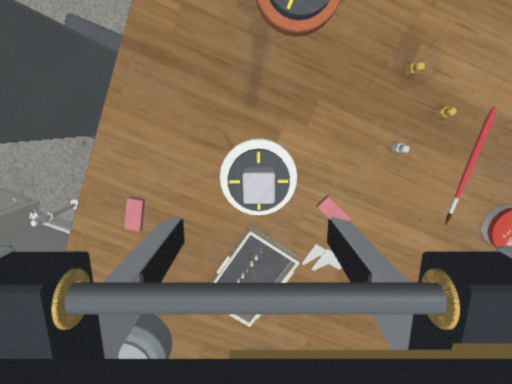

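The wrist view shows the white wheel at (258,178), with the boss's flats square to the fingers. The boss measures about 34 mm at height 90, at (547, 29), so a small correction and then descend.

>>> arm_command:
  plan:
    - [1,0.0013,0.0045,0.02,0]
    - [1,0,0,0.03,0]
    - [1,0,0,0.03,0]
    - [1,0,0,0.03,0]
    - [1,0,0,0.02,0]
    - [1,0,0,0.015,0]
    - [1,0,0,0,0]
    - [-1,0,0,0,0]
    - [-1,0,0,0,0]
    - [-1,0,0,0,0]
    - [-1,0,0,0,0]
    - [-1,0,0,0,0]
    - [-1,0,0,0,0]
    - [-1,0,0,0,0]
    - [-1,0,0,0,0]
  newtons: 40

```text
clock: 4.53
eef_pos: [547.0, 29.4, 60.4]
eef_rot: [-3.141, -0.0, 1.961]
wrist_force: [-1.0, -0.1, 0.4]
finger_gap: 33.7
finger_force: 40.0
```

>>> arm_command:
  plan:
    - [-1,0,0,-0.022,0]
    - [-1,0,0,-0.022,0]
    - [-1,0,0,-0.022,0]
    - [-1,0,0,-0.022,0]
    - [-1,0,0,-0.022,0]
    - [-1,0,0,-0.022,0]
    - [-1,0,0,0,-0.11]
    - [-1,0,0,0,-0.11]
    - [-1,0,0,0,-0.11]
    - [-1,0,0,0,-0.11]
    - [-1,-0.029,-0.031,0,0]
    - [-1,-0.029,-0.031,0,0]
    - [-1,-0.029,-0.031,0,0]
    - [-1,-0.029,-0.031,0,0]
    - [-1,-0.029,-0.031,0,0]
    - [-1,-0.029,-0.031,0,0]
    - [-1,-0.029,-0.031,0,0]
    - [-1,-0.029,-0.031,0,0]
    - [-1,-0.029,-0.031,0,0]
    - [-1,0,0,0,0]

```text
clock: 7.02
eef_pos: [550.5, -355.0, 191.2]
eef_rot: [-3.141, -0.001, 2.398]
wrist_force: [-0.4, 0.1, -3.3]
finger_gap: 33.9
finger_force: 40.0
```

```bash
python3 - <<'E'
from h import *
c=cam("wrist"); pickle.dump(c,open("w2.pkl","wb")); cv2.imwrite("pics/w2.png",c["img"]); s=manip.read_state(); print(s["clock"],s["eef_pos"],np.degrees(s["eef_rot"]),s["joints"],s["finger_gap"],s["finger_force"])
P=pts(c)
for a,b in((53,59),(76,83),(84,103)):
    m=(P[...,2]>a)&(P[...,2]<b)&(np.hypot(P[...,0]-470,P[...,1]+275)<60); q=P[m]; 
    print(a,b,len(q))
    if len(q)>5:
        vu=np.argwhere(m); print(q.mean(0),q.min(0),q.max(0),vu.min(0),vu.max(0), cv2.minEnclosingCircle(q[:,:2].astype(np.float32)), cv2.minAreaRect(q[:,:2].astype(np.float32)))
E
```

```text
7.075 [ 550.86729217 -353.43944604  191.34447414] [-1.79994901e+02 -8.97787955e-02  1.37458145e+02] [-6.26439298e-01  5.48515650e-01  1.20421108e+00  9.45785320e-05
  1.39043263e+00 -1.45475729e+00] 33.57298991819421 39.99452233314514
53 59 3663
[ 471.75379577 -279.06776442   56.68736191] [ 434.35531761 -321.99374191   53.00163483] [ 510.0249257  -241.8005154    58.86501826] [ 40 221] [123 294] ((472.37481689453125, -281.752197265625), 42.108787536621094) ((473.0268249511719, -280.3211669921875), (75.1844253540039, 78.78639221191406), 40.26077651977539)
76 83 458
[ 472.23643035 -279.56094765   78.61276382] [ 452.79041409 -298.94500247   76.01841799] [ 491.36393785 -260.09542056   82.99853264] [ 50 234] [102 282] ((472.01263427734375, -279.3061828613281), 23.07981300354004) ((472.1304016113281, -279.54156494140625), (36.29583740234375, 36.21306610107422), 5.639649391174316)
84 103 339
[ 472.87095802 -280.30194274   93.30190853] [ 462.69553165 -288.95898909   84.11501627] [ 481.1605132  -270.75695681  102.22857625] [ 65 248] [ 86 268] ((471.971923828125, -279.537353515625), 9.563827514648438) ((472.185546875, -279.455322265625), (18.05927085876465, 17.901994705200195), 30.05778694152832)
```

View pics/w2.png

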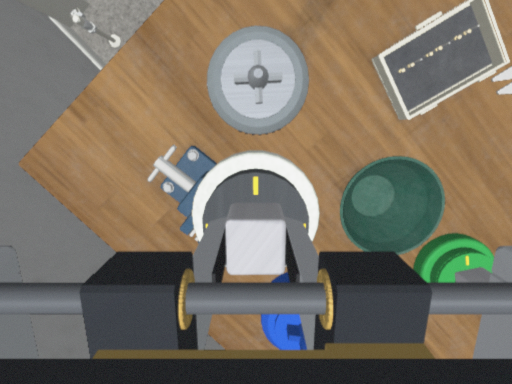

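The wrist view shows the spindle at (258,78), with its teeth along the image axes like the wheel's mark at (256,186), so the yaw is right. The tooth-tip circle has radius 23.1 mm, as it should, centred at (472, -279.5).

>>> arm_command:
  plan:
    - [-1,0.027,0.001,0,0]
    - [-1,0.027,0,0,0]
    - [-1,0.027,0,0,0]
    - [-1,0.027,0,0,0]
    - [-1,0,0,0.01,0]
    - [-1,0,0,0,0]
    - [-1,0,0,0,0]

```text
clock: 7.95
eef_pos: [472.7, -279.1, 182.3]
eef_rot: [3.142, -0.0, 2.401]
wrist_force: [0.1, 0.1, -2.3]
finger_gap: 33.7
finger_force: 40.0
```

```bash
python3 - <<'E'
from h import *
s=manip.read_state(); print(s["clock"],s["eef_pos"],np.degrees(s["eef_rot"]),s["wrist_force"])
y=s["eef_rot"][2]; d=np.array([472.,-279.5])-s["eef_pos"][:2]; print(d@[np.cos(y),np.sin(y)], d@[np.sin(y),-np.cos(y)])
E
```

```text
7.95 [ 472.74554461 -279.10325334  182.29475556] [ 1.79999758e+02 -1.41867874e-02  1.37564199e+02] [ 0.08618634  0.11651492 -2.27084048]
0.2825269413818659 -0.7958788910454504
```

>>> arm_command:
  plan:
    - [-1,0,-0.001,0.01,0]
    - [-1,0,0,0.01,0]
    - [-1,0,0,0.008,0]
    - [-1,0,0,0.006,0]
    - [-1,0,0,0.004,0]
    - [-1,0,0,0.004,0]
    - [-1,0,0,0.003,0]
    - [-1,0,0,0,0]

```text
clock: 8.95
eef_pos: [471.6, -279.7, 137.3]
eef_rot: [-3.142, -0.0, 2.401]
wrist_force: [0.5, 1.3, -2.0]
finger_gap: 34.0
finger_force: 40.0
```

>>> arm_command:
  plan:
    - [-1,0,0,0.004,0]
    - [-1,0,0,0.004,0]
    - [-1,0,0,0.003,0]
    - [-1,0,0,0.003,0]
    - [-1,0,0,0,0]

```text
clock: 9.57
eef_pos: [471.6, -279.7, 123.2]
eef_rot: [-3.142, -0.0, 2.401]
wrist_force: [-0.5, 0.4, -3.6]
finger_gap: 33.8
finger_force: 40.0
```

Free so far (underside about 7 mm above the flange). Pushing on to contact.

>>> arm_command:
  plan:
    - [-1,0,0,0.003,0]
    - [-1,0,0,0.002,0]
    - [-1,0,0,0.002,0]
    - [-1,0,0,0,0]

```text
clock: 10.07
eef_pos: [471.7, -279.8, 116.5]
eef_rot: [3.142, 0.0, 2.401]
wrist_force: [-0.2, 0.4, -2.0]
finger_gap: 33.9
finger_force: 40.0
```

>>> arm_command:
  plan:
    - [-1,0,0,0.001,0]
    - [-1,0,0,0,0]
    - [-1,0,0,0.0005,0]
    - [-1,0,0,0,0]

```text
clock: 10.58
eef_pos: [471.9, -279.9, 116.4]
eef_rot: [3.142, 0.001, 2.401]
wrist_force: [-4.9, 4.0, 12.2]
finger_gap: 33.6
finger_force: 40.0
```

Seated: the push is now 12 N up at z = 116.4, the expected seat height. Letting go and rising.

>>> arm_command:
  plan:
    - [1,0,0,0,0]
    - [1,0,0,0,0]
    - [1,0,0,0,0]
    - [1,0,0,0,0]
    - [1,0,0,0,0]
    - [1,0,0,0,0]
    - [1,0,0,-0.01,0]
    - [1,0,0,-0.03,0]
    - [1,0,0,-0.03,0]
    - [1,0,0,-0.03,0]
    - [1,0,0,-0.03,0]
    - [1,0,0,0,0]
    - [1,0,0,0,0]

```text
clock: 12.2
eef_pos: [471.4, -279.6, 244.4]
eef_rot: [-3.141, -0.001, 2.401]
wrist_force: [0.3, 0.1, -0.4]
finger_gap: 94.1
finger_force: 0.0
```

```bash
python3 - <<'E'
from h import *
s=manip.read_state(); print(s["clock"],s["eef_pos"],s["wrist_force"],s["finger_gap"])
c=cam("wrist"); P=pts(c); cv2.imwrite("pics/w3.png",c["img"])
near=np.hypot(P[...,0]-472,P[...,1]+279.5)<60
for a,b in((140,155),(100,115)):
    m=near&(P[...,2]>a)&(P[...,2]<b); q=P[m]
    if len(q)>20: print(a,len(q),np.median(q,0),cv2.minAreaRect(q[:,:2].astype(np.float32)), "tilt", np.linalg.lstsq(np.c_[q[:,:2]-q[:,:2].mean(0),np.ones(len(q))],q[:,2],rcond=None)[0])
E
```

```text
12.2 [ 471.4443168  -279.58257072  244.38397071] [ 0.34665158  0.05337518 -0.44038146] 94.10721998731178
140 1132 [ 471.65851688 -279.1634232   146.4334361 ] ((472.2861633300781, -279.4841613769531), (33.17040252685547, 33.05380630493164), 46.84928512573242) tilt [ 2.05404202e-02 -1.99939204e-02  1.46293254e+02]
100 2106 [ 464.1856809  -271.70928689  108.6434978 ] ((472.61981201171875, -280.06976318359375), (72.50489807128906, 73.47941589355469), 48.76445007324219) tilt [ 4.66813844e-03 -3.05980047e-03  1.08558398e+02]
```

View pics/w3.png

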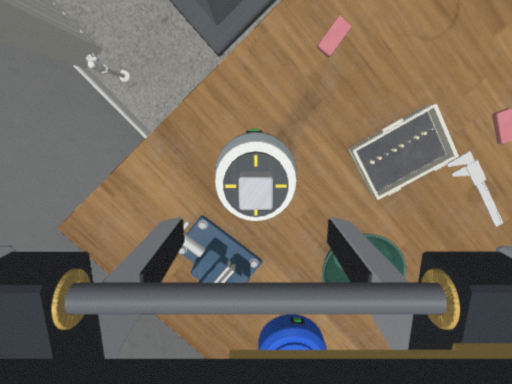

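The wheel sits at (256,180) on the polisher. Its boss top is at 146 mm and its hub top at 108.6 mm (146 and 108 expected), it is level and centred within 1 mm, and the gripper is clear.

```bash
python3 -c "
from cell import ticket; print(ticket.sign_off())"
```

```text
the job is handed in; nothing more can be done
None
```

The white wheel is on the spindle, flat on the flange with its teeth meshed and released; the red-brown wheel was never touched, and I handed the job in at about 12 s (the hand-in returned no verdict).

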